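# Gauge two drilled blocks and sort out the tight one

### The arm

A 6-joint arm with a two-finger parallel gripper is mounted at the origin on a cart in front of the work surface, level with it; the furniture and walls round the work are solid. World frame = base frame: x ahead of the robot, y to its left, z up, the work surface at z = 0. Lengths are in m, angles in degrees, forces in N, time in s.
With the tool pointing down it reaches from about 0.3 to 0.75 m from the base axis. Payload 8.5 kg.
Tool frame: the origin (TCP) lies at the very end of the fingers, on their centre line; the grasp point (between the pads) lies 19 mm behind it; z points along the fingers, y is the line along which they close (so a half turn about z gives the same grasp; the last joint's range is limited). The gripper opens to 85 mm and grips with 20 to 120 N. Pads are 22 mm wide; open, the fingers measure 114 mm over their backs; the gripper's body (76 mm by 85 mm) begins 54 mm behind the grasp point. The pads swing forward as they close: fully open they stand 13 mm farther back than shut.
Start: joints at [51.606, 21.807, 74.336, -0, 83.858, -12.336], TCP at [0.242, 0.494, 0.195] pointing down, gripper open.
Joint ranges: [-178.18, 178.18], [-50.72, 133.34], [12.68, 142.11], [-81.47, 261.47], [9.98, 163.14], [-165.26, 165.26]. Speed limits (degrees/s): [136.94, 136.94, 180, 180, 180, 180].

### API

Orientations are given as a 3x3 rotation matrix whose columns are the frame's x, y, z axes.
In Python, from rig import observe, cams, ticket gives the robot as it stands.
- The arm moves only by the tool move_arm, never from a script. Its arguments are lists of equal length, an entry for each row: "jaw": the finger opening in cm, from 0 to 8.54; "dp": the shift along the tool's x, y, z in cm, a list of three; "turn": the turn, a rotation vector about the tool's x, y, z in rad, a list of three. In form: {"jaw": [jaw, ...], "dp": [[tx, ty, tz], ...], "turn": [[wx, wy, wz], ...]}. A call has 1 to 12 rows; each row shifts and turns the commanded pose from where the row before left it, along the tool's axes as they then stand; what a row does not reach is not made up. A row lasts 1/12 s, in which the tool goes at most 41.7 mm and 7.16 degrees, less where a joint would pass 70% of its speed; a pose out of reach is approached as far as the arm can. A call is refused whole if a number of a shift passes 4.17 or a number of a turn 0.125, either way. A call with a gripper value outside its range is refused whole. The fingers move at their own pace and stop on an object; "force" is the grip in N (left out, the last holds). Time passes only in rows, so rows that do not move let the fingers close. It gives the time, the measured TCP pose, the force, the opening and the grip force at its end, in the units of the state.
- observe(): the state, without advancing time (a new reading comes with each control period).
- cams.get_image(name): name is "side" or "top" or "wrist"; returns (picture, depth): 480x640x3 uint8, red, green, blue; 480x640 float32, m along the optical axis (not along the pixel's ray), 0 where there is no reading.
- cams.calibration(name): a dict with "vertical_fov" (degrees; the focal length in pixels is half the picture's height over the tangent of half this angle, whatever the lens; pixels are square), "cx", "cy" (the principal point, pixels), "view" (4x4, takes a point from world to camera coordinates); the wrist camera has in their place "tool_from_camera" (4x4, takes a point from camera to tool coordinates, whose origin is the TCP and whose axes are the flange's). Camera axes: x right, y up, looking along -z (the intrinsics and any distortion apply to the point x, -y, -z); pixel columns grow to the right and rows downward; lengths in m; the calibration is good to about 2 mm. The wrist camera is an equidistant fisheye: a pixel r from the principal point sees the ray r / f radians off the axis. A picture is of the moment at which its call begins: read the wrist's pose just before it. calibration takes no time and is no camera call.
- ticket.close_job(): hands the job in; it is judged then, once.
Trained networks look in the newest picture that a camera, given by its name, has taken for a name from the list of things; names that differ only in an ending like _2 or _b are one class to them, and where a whole thing is asked for, a point or a joint stands for the part that bears it (a point fixed in the world has none). Each returns a list of dicts, best first, with "p" (0 to 1); they miss things now and then, are a little off and sometimes report something else, mostly with a low value. They report only what shows in the picture. A call takes as long as a camera call. They do not tell look-alikes from the thing itself.
- cams.spot_in(camera, query): "box" ([centre column, centre row, width, height] as shares, 0 to 1, of the picture: columns of its width, rows of its height, round what is visible of it).
- cams.outline_of(camera, query): "mask" (480x640 bool, what is visible of it) and "box" ([centre column, centre row, width, height] as shares, 0 to 1, of the picture: columns of its width, rows of its height, round what is visible of it).
- cams.mark_of(camera, query): "location" ([column, row] as shares, 0 to 1, of the picture: columns of its width, rows of its height: a listed point, or the origin of a listed thing).
The state is a dict: "time_s": time; "q": joint angles; "qvel": joint speeds; "joint_efforts": joint torques, N m; "position": TCP position; "tool_rot": TCP orientation; "ft_force": force on the tool from outside, world axes, zero at the start; "wrist_torque": the same for the moment, N m; "grip_width": finger opening in m; "gripper_force": force on a finger pad.
Only numpy, scipy, OpenCV 4.12 (cv2) and the standard library are available. Lean on these libraries where they do the work, as an engineer would, in place of code of your own. Each camera call takes 0.05 s, during which the arm holds its last target. There are 200 camera calls.

### The job

Check the two drilled wooden blocks with the orange-handled pin gauge: put its steel pin all the way into the hole that is wide enough for it and leave it standing there, the block flat on the worktop. Then put the other block, whose hole is too small for the pin, flat in the red reject tray, and let go.

Things in the scene. Friction and masses are not known exactly. Their poses are not given: they have to be found in the camera images.
- gauge_center (a point): plug gauge, 150 g, upright: orange handle 28 mm thick, 66 mm long; below it a steel collar 46 mm wide, 8 mm thick; below that a steel pin 24 mm thick, 34 mm long with tapered nose. Starts with its pin in a fixed blue socket (flange 68 mm wide, 40 mm high); lift it out straight by over 40 mm. Point: middle of the handle, 41 mm above the collar's underside, 75 mm above the pin's tip. z up along it.
- wide_block_center (a point): loose wooden block, 90 (x) by 54 (y) by 40 mm (z) high, 250 g, on the worktop, with a round hole 34 mm wide and 37 mm deep in the middle of its top: the gauge's pin goes in with 5 mm to spare all round until the collar rests on the block. Point: the block's centre, on the hole's axis, 20 mm below the hole's mouth.
- tight_block_center (a point): loose wooden block of the same wood and size, 90 (x) by 54 (y) by 40 mm (z), 250 g, with an upright hole only 16 mm wide in the middle of its top, too small for the gauge's pin. This point is the block's centre, 20 mm above its underside. x along its length.
- reject_tray: red open reject tray fixed on the worktop, 180 (x) by 160 (y) mm outside and 28 mm high, walls and floor 4 mm thick. Origin at the centre of its underside, x along its longer side.
There are look-alikes about, which are no part of the job. Leave any turquoise look-alike of the part that bears tight_block_center alone.

How it is judged (in metres and radians):
On the way, in this order (a step that is already met when the one before it is completed fails the run):
1. the gauge stands fully home in the wide hole, let go (horizontal distance between gauge_center and wide_block_center below 0.015 m and z of gauge_center in the frame of wide_block_center between 0.055 and 0.066 m and angle between gauge_center's own z axis and vertical below 0.17 rad and angle between wide_block_center's own z axis and vertical below 0.1 rad and height (world z) of wide_block_center below 0.03 m and contact force between the fingers and gauge below 0.3 N), for 0.2 s.
2. the block with the small hole lies in the reject tray, let go (x of tight_block_center in the frame of reject_tray between -0.086 and 0.086 m and y of tight_block_center in the frame of reject_tray between -0.076 and 0.076 m and z of tight_block_center in the frame of reject_tray below 0.032 m and angle between tight_block_center's own z axis and vertical below 0.17 rad and contact force between the fingers and tight_block below 0.3 N), for 0.2 s.
At the end, for the whole second after the job is handed in: Gauge home in the wide hole: within 15 mm of its axis, 10 degrees of upright, collar within 5 mm of the block; that block flat on the worktop, over 120 mm from the tray's centre. Small-holed block inside the tray, flat on its floor (10 degrees, 8 mm). Both released, at rest (all of step 1 and all of step 2 and horizontal distance between wide_block_center and reject_tray above 0.12 m and linear speed of each of gauge, tight_block below 0.02 m/s); the robot touches nothing.
It also fails if it takes over 58 s, if anything falls off the work surface, if the arm or the gripper's body presses on something with over 40 N, if the wrist force passes 120 N, or if a joint passes its speed limit or range.

## Working session

There is one attempt and no reset: what is moved stays moved. The work goes in short steps, Python scripts to look and compute and a tool call to move; the robot and the scene stay as the last step left them, time stands still between calls to the robot, and variables do not carry over. Pictures are saved under pics/ and viewed, at most 10 in all, crops included, and the job is handed in when it is done.

Besides the shell and the picture viewer there is one more tool, called after "Call:" as name(argument=value, ...) on one line, values as JSON. move_arm: Moves the arm, as the interface text tells. Its arguments: {"type":"object","properties":{"jaw":{"type":"array","items":{"type":"number"}},"dp":{"type":"array","items":{"type":"array","items":{"type":"number"}}},"turn":{"type":"array","items":{"type":"array","items":{"type":"number"}}},"force":{"type":"number"}},"required":["jaw","dp","turn"]}

```bash
mkdir -p pics; cat > h.py <<'E'
import numpy as np, cv2
from rig import observe, cams, ticket
def K(c): 
    k=cams.calibration(c); f=240/np.tan(np.radians(k['vertical_fov'])/2); return k,f
def world(c,u,v,d):
    """pixel + depth (side/top) -> world"""
    k,f=K(c); p=np.stack([(u-k['cx'])/f*d,-(v-k['cy'])/f*d,-d,np.ones_like(d)],-1)
    return (p@np.linalg.inv(k['view']).T)[...,:3]
def cloud(c,dep):
    v,u=np.mgrid[:480,:640]; return world(c,u,v,dep.astype(float))
E
python3 - <<'E'
from h import *
ims=[]
for c in ['top','side']:
    im,d=cams.get_image(c); np.savez('pics/'+c,im=im,d=d)
    P=cloud(c,d); k=cams.calibration(c); print(c,{a:b for a,b in k.items() if a!='view'})
    im2=im.copy()
    for q in ['gauge_center','wide_block_center','tight_block_center','reject_tray']:
        for r in cams.outline_of(c,q)[:4]:
            m=r['mask']&(d>0)
            if m.sum()<20: continue
            pts=P[m]; zt=np.percentile(pts[:,2],95); t=pts[pts[:,2]>zt-.006]
            rc=cv2.minAreaRect((t[:,:2]*1000).astype(np.float32))
            print(q,round(r['p'],2),'px',np.round(np.array(r['box'])*[640,480,640,480]),'ztop',round(zt,3),'med',np.round(np.median(t,0),3),'rect',np.round(rc[0]),np.round(rc[1]),round(rc[2]), 'rgb',np.median(im[m],0))
        print(q,'marks',[(round(r['p'],2),np.round(np.array(r['location'])*[640,480])) for r in cams.mark_of(c,q)[:4]])
    cv2.imwrite(f'pics/{c}0.png',im[...,::-1])
E
```

```text
top {'vertical_fov': 44.553829250940296, 'cx': 322.17673507633947, 'cy': 238.81241715649404}
gauge_center 0.94 px [146. 242.  26.  25.] ztop 0.115 med [0.562 0.357 0.112] rect [562. 356.] [26. 25.] 18 rgb [145.   91.   44.5]
gauge_center marks [(0.6, array([145., 236.]))]
wide_block_center 0.89 px [353. 246.  32.  42.] ztop 0.043 med [ 0.544 -0.09   0.04 ] rect [543. -90.] [91. 54.] 6 rgb [145.  96.  61.]
wide_block_center marks [(0.97, array([351., 248.]))]
tight_block_center 0.8 px [298. 235.  49.  35.] ztop 0.043 med [0.57  0.026 0.04 ] rect [570.  27.] [90. 54.] 67 rgb [ 46. 131. 120.]
tight_block_center 0.65 px [220. 244.  35.  45.] ztop 0.043 med [0.553 0.206 0.04 ] rect [552. 205.] [55. 90.] 75 rgb [144.  95.  61.]
tight_block_center marks [(0.9, array([223., 242.])), (0.69, array([298., 237.]))]
reject_tray 0.97 px [483. 253.  90.  89.] ztop 0.027 med [ 0.524 -0.379  0.027] rect [ 523. -373.] [180. 162.] 5 rgb [167.  44.  39.]
reject_tray marks [(0.61, array([478., 254.]))]
side {'vertical_fov': 49.249804531717295, 'cx': 320.26915947061457, 'cy': 228.5157421425572}
gauge_cent
[... 221 characters left out ...]
0.04 med [ 0.542 -0.093  0.038] rect [542. -89.] [90. 60.] 5 rgb [181. 115.  71.]
wide_block_center marks [(0.61, array([332., 261.]))]
tight_block_center 0.77 px [325. 232.  24.  40.] ztop 0.04 med [0.567 0.023 0.038] rect [570.  31.] [101.  54.] 67 rgb [ 46. 159. 149.]
tight_block_center 0.76 px [297. 201.  38.  23.] ztop 0.04 med [0.552 0.204 0.038] rect [551. 209.] [64. 89.] 76 rgb [194. 124.  77.]
tight_block_center marks [(0.95, array([326., 232.])), (0.82, array([293., 196.])), (0.59, array([375., 367.]))]
reject_tray 0.96 px [379. 364. 140. 109.] ztop 0.026 med [ 0.519 -0.393  0.025] rect [ 522. -371.] [182. 163.] 5 rgb [207.  43.  38.]
reject_tray marks [(0.94, array([373., 366.]))]
```

View pics/top0.png

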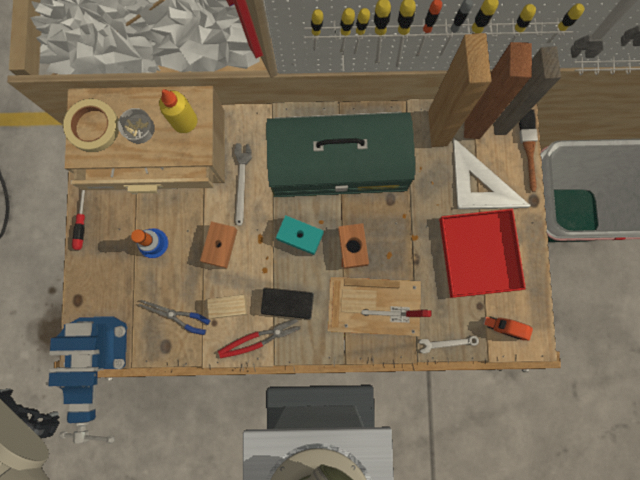

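View pics/side0.png

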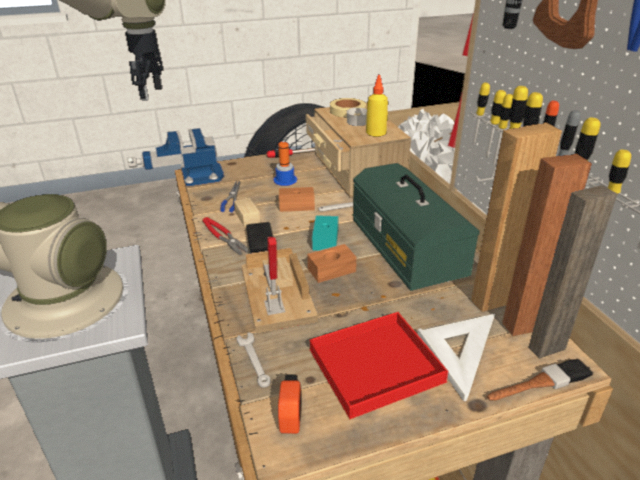

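```bash
python3 - <<'E'
from h import *
z=np.load('pics/top.npz');P=cloud('top',z['d']);im=z['im']
s=observe();print(s['position'],np.round(s['tool_rot'],4),s['grip_width'])
print('table z',np.median(P[300:330,200:420,2]))
for n,(u,v),col in [('wide',(353,246),None),('tight',(220,244),None)]:
    # hole = deep pixels near centre
    sub=P[v-12:v+13,u-12:u+13]; g=im[v-12:v+13,u-12:u+13]
    lo=(sub[...,2]<.03); print(n,lo.sum(),np.round(sub[lo].min(0),3),np.round(sub[lo].max(0),3))
    dk=g.sum(-1)<.6*np.median(g.sum(-1)); vv,uu=np.where(dk); k,f=K('top')
    # rays on plane z=.04: approximate w/ depth of the block top
    d=np.full(len(uu),np.median(z['d'][v-12:v+13,u-12:u+13])); w=world('top',uu+u-12,vv+v-12,d); print('dark',len(uu),np.round(w.mean(0),4),np.round(np.ptp(w,axis=0),3))
E
```

```text
[0.24163133 0.49406784 0.19504204] [[-8.983e-01  4.393e-01  1.000e-04]
 [ 4.393e-01  8.983e-01  0.000e+00]
 [-0.000e+00  1.000e-04 -1.000e+00]] 0.08535590318556166
table z 0.017543837182774857
wide 199 [ 0.518 -0.119 -0.248] [ 0.572 -0.063  0.03 ]
dark 166 [ 0.542  -0.0897  0.0371] [0.03  0.031 0.005]
tight 81 [ 0.525  0.176 -0.005] [0.56  0.214 0.03 ]
dark 26 [0.5511 0.2047 0.0377] [0.011 0.009 0.002]
```

The top view shows the gauge in its blue socket at (146,242), the small-holed block at (218,245), the turquoise look-alike at (299,235), the wide-holed block at (353,246) and the tray at (483,253). The side view agrees. I'll move over the gauge.

Call:
move_arm(jaw=[8.5, 8.5, 8.5, 8.5, 8.5, 8.5, 8.5, 8.5, 8.5, 8.5, 8.5, 8.5], dp=[[-2.9, 0.13, 0], [-2.9, 0.13, 0], [-2.9, 0.13, 0], [-2.9, 0.13, 0], [-2.9, 0.13, 0], [-2.9, 0.13, 0], [-2.9, 0.13, 0], [-2.9, 0.13, 0], [-2.9, 0.13, 0], [-2.9, 0.13, 0], [-2.9, 0.13, 0], [-2.9, 0.19, 0]], turn=[[0, 0, 0], [0, 0, 0], [0, 0, 0], [0, 0, 0], [0, 0, 0], [0, 0, 0], [0, 0, 0], [0, 0, 0], [0, 0, 0], [0, 0, 0], [0, 0, 0], [0, 0, 0]])

```text
time_s: 1.9
position: [0.5626, 0.3549, 0.195]
tool_rot: [[-0.898, 0.439, -0.0], [0.439, 0.898, -0.0], [0.0, -0.0, -1.0]]
ft_force: [0.3, -0.5, 0.2]
grip_width: 0.0849
gripper_force: 0.0
```

```bash
cat >> h.py <<'E'
def wcloud(d,s):
    """wrist depth -> world points per pixel (equidistant fisheye)"""
    k,f=K('wrist'); v,u=np.mgrid[:480,:640]; x=u-k['cx']; y=v-k['cy']; r=np.hypot(x,y)+1e-9; t=np.minimum(r/f,1.5)
    q=np.tan(t)/r; p=np.stack([x*q*d,-y*q*d,-d,np.ones_like(d)],-1)@k['tool_from_camera'].T
    return p[...,:3]@np.array(s['tool_rot']).T+np.array(s['position'])
def totool(s,dw): return np.round(np.array(s['tool_rot']).T@np.array(dw)*100,2)
E
python3 - <<'E'
from h import *
s=observe(); print(s['time_s'],s['position'],s['q'])
im,d=cams.get_image('wrist'); cv2.imwrite('pics/w1.png',im[...,::-1])
P=wcloud(d.astype(float),s)
for r in cams.outline_of('wrist','gauge_center')[:2]:
    m=r['mask']&(d>0); p=P[m]; zt=np.percentile(p[:,2],95); t=p[p[:,2]>zt-.006]
    print(r['p'],zt,np.median(t,0),cv2.minEnclosingCircle((t[:,:2]*1000).astype(np.float32)),np.round(np.array(r['box'])*[640,480,640,480]))
z=np.load('pics/top.npz');T=cloud('top',z['d'])
m=(abs(T[...,0]-.45)<.1)&(abs(T[...,1]+.12)<.12); print('max z near clamp',T[m][T[m][:,2].argmax()])
for b in [0.1,0.15]:
  m=(T[...,2]>b)&(T[...,0]<.9)&(T[...,0]>.3)&(abs(T[...,1])<.5); print(b,T[m].min(0),T[m].max(0))
E
```

```text
1.9 [0.56256477 0.35492829 0.19501337] [ 2.20734377e+01  3.39095472e+01  5.34994362e+01  8.27867289e-04
  9.25961274e+01 -4.18580182e+01]
0.6 0.11598446191134851 [0.56026909 0.3603045  0.11508129] ((561.0642700195312, 360.03143310546875), 14.202387809753418) [327. 217.  47.  63.]
max z near clamp [ 0.36878795 -0.02160357  1.29825304]
0.1 [ 0.30045673 -0.49339263  0.10001495] [0.8999956  0.49997485 1.29825304]
0.15 [ 0.36878795 -0.49339263  0.15000067] [0.8999956  0.49523261 1.29825304]
```

The top and wrist cameras put the gauge at about (0.561, 0.359), with its top at 0.115 as expected. I'll descend and grip.

Call:
move_arm(jaw=[8.5, 8.5, 8.5, 8.5, 8.5, 8.5, 8.5, 2.0, 2.0, 2.0, 2.0, 2.0], dp=[[0.3, 0.25, 0.5], [0, 0, 2.1], [0, 0, 2.1], [0, 0, 2.1], [0, 0, 2.1], [0, 0, 2.1], [0, 0, 1.9], [0, 0, 0], [0, 0, 0], [0, 0, 0], [0, 0, 0], [0, 0, 0]], turn=[[0, 0, 0], [0, 0, 0], [0, 0, 0], [0, 0, 0], [0, 0, 0], [0, 0, 0], [0, 0, 0], [0, 0, 0], [0, 0, 0], [0, 0, 0], [0, 0, 0], [0, 0, 0]], force=40)

```text
time_s: 3.0
position: [0.5602, 0.3598, 0.0676]
tool_rot: [[-0.898, 0.439, 0.003], [0.439, 0.898, 0.001], [-0.002, 0.002, -1.0]]
ft_force: [-0.0, 1.2, 5.8]
grip_width: 0.0259
gripper_force: 39.4
```

Call:
move_arm(jaw=[2, 2, 2, 2, 2, 2, 2, 2, 2, 2], dp=[[0, 0, 0], [0, 0, -1], [0, 0, -1.2], [0, 0, -1.5], [0, 0, -1.5], [0, 0, -1.5], [0, 0, -1.5], [0, 0, -1.5], [0, 0, -1.3], [0, 0, 0]], turn=[[0, 0, 0], [0, 0, 0], [0, 0, 0], [0, 0, 0], [0, 0, 0], [0, 0, 0], [0, 0, 0], [0, 0, 0], [0, 0, 0], [0, 0, 0]])

```text
time_s: 3.83
position: [0.5606, 0.3596, 0.1795]
tool_rot: [[-0.898, 0.439, 0.005], [0.439, 0.898, 0.002], [-0.003, 0.004, -1.0]]
ft_force: [0.1, 0.7, -2.1]
grip_width: 0.0259
gripper_force: 39.7
```

```bash
python3 - <<'E'
from h import *
s=observe(); print(s['time_s'],s['position'],s['grip_width'],s['gripper_force'],s['ft_force'])
for c in ['side','top']:
    im,d=cams.get_image(c); P=cloud(c,d)
    if c=='side': cv2.imwrite('pics/s1.png',cv2.resize(im[60:240,200:400,::-1],None,fx=3,fy=3))
    for r in cams.mark_of(c,'gauge_center')[:2]: print(c,r['p'],np.array(r['location'])*[640,480])
E
```

```text
3.8333 [0.56061921 0.35960935 0.17945387] 0.02593110396424648 39.680673480033875 [ 0.12054583  0.6965739  -2.11568774]
side 0.76 [286.592 116.304]
top 0.45 [126.592 227.52 ]
```

View pics/s1.png

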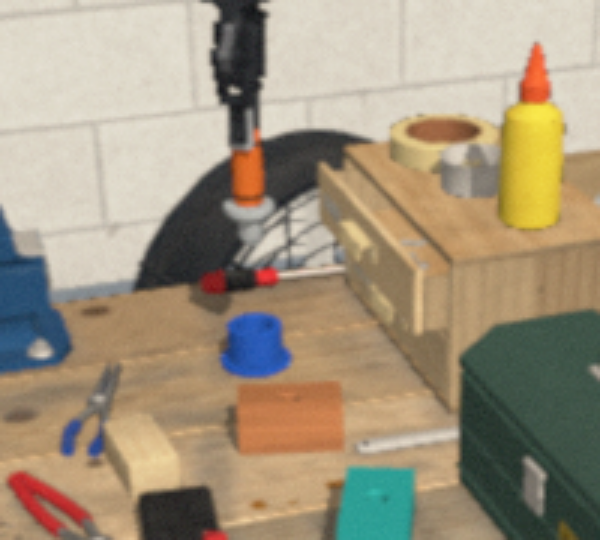

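The gauge hangs upright in the fingers, clear of the blue socket (255,345 in the crop). I'll carry it towards the wide block.

Call:
move_arm(jaw=[2, 2, 2, 2, 2, 2, 2, 2, 2, 2, 2, 2], dp=[[-0.7, -1.6, 0], [-1.4, -3.2, 0], [-1.5, -3.45, 0], [-1.5, -3.45, 0], [-1.5, -3.45, 0], [-1.5, -3.45, 0], [-1.5, -3.45, 0], [-1.5, -3.45, 0], [-1.5, -3.45, 0], [-1.5, -3.45, 0], [-1.4, -3.2, 0], [-0.9, -2.0, 0]], turn=[[0, 0, 0], [0, 0, 0], [0, 0, 0], [0, 0, 0], [0, 0, 0], [0, 0, 0], [0, 0, 0], [0, 0, 0], [0, 0, 0], [0, 0, 0], [0, 0, 0], [0, 0, 0]], force=50)

```text
time_s: 5.03
position: [0.5411, -0.0535, 0.1752]
tool_rot: [[-0.897, 0.441, -0.002], [0.441, 0.897, -0.0], [0.001, -0.001, -1.0]]
ft_force: [0.8, 0.4, -1.2]
grip_width: 0.0252
gripper_force: 50.6
```

```bash
python3 - <<'E'
from h import *
for i in range(2): cams.get_image('top')
s=observe(); im,d=cams.get_image('wrist'); print(s['position'],np.round(s['tool_rot'],3).tolist())
np.savez('pics/w2',im=im,d=d); cv2.imwrite('pics/w2.png',im[...,::-1]); P=wcloud(d.astype(float),s)
for q in ['wide_block_center','gauge_center']:
  for r in cams.outline_of('wrist',q)[:3]:
    m=r['mask']&(d>0); p=P[m]; zt=np.percentile(p[:,2],90); t=p[abs(p[:,2]-.041)<.006]
    print(q,r['p'],zt,np.round(np.array(r['box'])*[640,480,640,480]))
    if len(t)>20: print(cv2.minAreaRect((t[:,:2]*1000).astype(np.float32)))
  print([(r['p'],np.array(r['location'])*[640,480]) for r in cams.mark_of('wrist',q)[:3]])
E
```

```text
[ 0.54142631 -0.05361786  0.17506425] [[-0.896, 0.443, -0.002], [0.443, 0.896, -0.0], [0.001, -0.001, -1.0]]
wide_block_center 0.92 0.04200896889937008 [279. 231.  82. 109.]
((538.8880004882812, -87.10137939453125), (82.81982421875, 55.269737243652344), 6.460593223571777)
[(0.81, array([289.728, 230.208]))]
gauge_center 0.83 0.2227723854007861 [323. 284.  76. 122.]
[(0.86, array([325.376, 285.792]))]
```

View pics/w2.png

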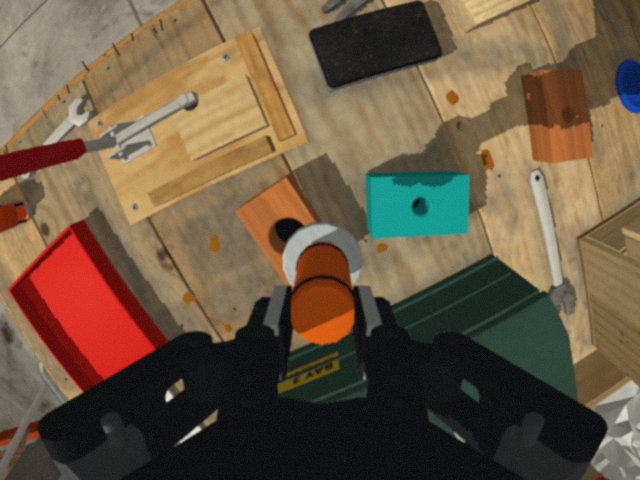

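The wrist view shows the wide block, with its hole at (288,232), partly behind the hanging gauge. The far block edge gives a centre of about (0.5425, -0.087), which agrees with the bias-corrected top view. I'll go above the hole and lower part way.

Call:
move_arm(jaw=[2, 2, 2, 2, 2, 2, 2, 2], dp=[[-0.5, -0.9, 0], [-0.6, -1.1, 0], [-0.5, -0.9, 0], [0, 0, 1.2], [0, 0, 1.8], [0, 0, 1.6], [0, 0, 0.9], [0, 0, 0]], turn=[[0, 0, 0], [0, 0, 0], [0, 0, 0], [0, 0, 0], [0, 0, 0], [0, 0, 0], [0, 0, 0], [0, 0, 0]])

```text
time_s: 6.05
position: [0.5427, -0.084, 0.1192]
tool_rot: [[-0.898, 0.44, -0.004], [0.44, 0.898, 0.001], [0.004, -0.0, -1.0]]
ft_force: [-0.9, 0.1, -1.9]
grip_width: 0.0252
gripper_force: 50.6
```

```bash
python3 - <<'E'
from h import *
cams.get_image('top'); s=observe(); print(s['time_s'],s['position'])
im,d=cams.get_image('side'); a=cv2.resize(im[200:300,280:400,::-1],None,fx=5,fy=5)
P=cloud('side',d)
for q in ['gauge_center','wide_block_center']:
  for r in cams.outline_of('side',q)[:2]:
    m=r['mask']&(d>0); p=P[m]; print(q,r['p'],np.round(np.array(r['box'])*[640,480,640,480]),p.min(0),p.max(0))
s=observe(); w,dw=cams.get_image('wrist'); W=wcloud(dw.astype(float),s)
for r in cams.outline_of('wrist','wide_block_center')[:1]:
    t=W[r['mask']&(dw>0)]; t=t[abs(t[:,2]-.041)<.006]; print(cv2.minAreaRect((t[:,:2]*1000).astype(np.float32)))
b=cv2.resize(w[130:380,180:480,::-1],None,fx=2,fy=2)
cv2.imwrite('pics/c3.png',cv2.resize(np.vstack([a[:, :600],b]),None,fx=.6,fy=.6))
E
```

```text
6.1 [ 0.54335112 -0.08406529  0.12058471]
gauge_center 0.96 [333. 225.  16.  42.] [ 0.52112603 -0.1100616  -0.00305532] [0.62200538 0.08036935 0.16522611]
wide_block_center 0.64 [332. 263.  50.  39.] [ 0.49396431 -0.12183013 -0.00399059] [ 0.61294653 -0.0438712   0.04192034]
((542.73046875, -86.64239501953125), (90.71536254882812, 54.58418273925781), 6.735316753387451)
```

View pics/c3.png

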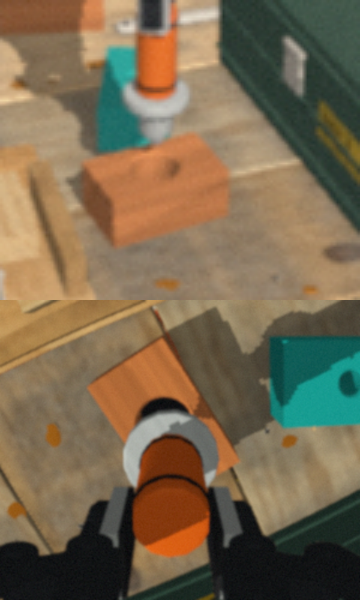

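The gauge hangs just above the hole. In the side crop the pin is at (155,130) and the hole at (160,165). The full block outline gives a centre of (0.5427, -0.0866), so I'll correct by 2.5 mm and insert.

Call:
move_arm(jaw=[2, 2, 2, 2, 2, 2, 2, 2, 2, 2], dp=[[-0.05, -0.25, 0], [0, 0, 0.5], [0, 0, 0.8], [0, 0, 0.8], [0, 0, 0.8], [0, 0, 0.8], [0, 0, 0.8], [0, 0, 0.4], [0, 0, 0.2], [0, 0, 0]], turn=[[0, 0, 0], [0, 0, 0], [0, 0, 0], [0, 0, 0], [0, 0, 0], [0, 0, 0], [0, 0, 0], [0, 0, 0], [0, 0, 0], [0, 0, 0]])

```text
time_s: 7.18
position: [0.5428, -0.086, 0.0696]
tool_rot: [[-0.898, 0.439, -0.001], [0.439, 0.898, 0.0], [0.001, -0.0, -1.0]]
ft_force: [0.4, -0.8, -1.0]
grip_width: 0.0252
gripper_force: 50.6
```

Call:
move_arm(jaw=[2, 2, 2], dp=[[0, 0, 0.15], [0, 0, 0.1], [0, 0, 0]], turn=[[0, 0, 0], [0, 0, 0], [0, 0, 0]])

```text
time_s: 7.43
position: [0.5431, -0.0861, 0.0679]
tool_rot: [[-0.898, 0.439, 0.001], [0.439, 0.898, -0.0], [-0.001, 0.0, -1.0]]
ft_force: [-0.4, 0.9, -1.1]
grip_width: 0.0255
gripper_force: 50.8
```

Call:
move_arm(jaw=[3.2, 4.5, 6, 7.5, 8.5, 8.5, 8.5, 8.5, 8.5, 8.5, 8.5, 8.5], dp=[[0, 0, 0], [0, 0, 0], [0, 0, 0], [0, 0, 0], [0, 0, 0], [0, 0, 0], [0, 0, -1], [0, 0, -2], [0, 0, -3], [0, 0, -3], [0, 0, -3], [0, 0, -1]], turn=[[0, 0, 0], [0, 0, 0], [0, 0, 0], [0, 0, 0], [0, 0, 0], [0, 0, 0], [0, 0, 0], [0, 0, 0], [0, 0, 0], [0, 0, 0], [0, 0, 0], [0, 0, 0]])

```text
time_s: 8.43
position: [0.5442, -0.0864, 0.2029]
tool_rot: [[-0.898, 0.439, 0.007], [0.439, 0.898, -0.003], [-0.008, 0.001, -1.0]]
ft_force: [-0.6, 0.7, -0.6]
grip_width: 0.0852
gripper_force: 0.0
```

```bash
python3 - <<'E'
from h import *
s=observe(); print(s['time_s'],s['position'])
w,dw=cams.get_image('wrist'); W=wcloud(dw.astype(float),s)
for q in ['gauge_center','wide_block_center']:
  for r in cams.outline_of('wrist',q)[:1]:
    t=W[r['mask']&(dw>0)]; zt=np.percentile(t[:,2],95); t=t[abs(t[:,2]-zt)<.006]; print(q,zt,cv2.minAreaRect((t[:,:2]*1000).astype(np.float32)))
im,d=cams.get_image('side'); cv2.imwrite('pics/c4.png',cv2.resize(im[200:300,280:400,::-1],None,fx=4,fy=4))
z=np.load('pics/top.npz');T=cloud('top',z['d'])
for r in cams.outline_of('side','tight_block_center')[:3]: print(r['p'],np.array(r['box'])*[640,480,640,480])
g=T[210:280,195:245]; g=g[abs(g[...,2]-.04)<.005]; print('tight top',cv2.minAreaRect((g[:,:2]*1000).astype(np.float32)))
rc=cv2.minAreaRect((g[:,:2]*1000).astype(np.float32)); print(cv2.boxPoints(rc))
E
```

```text
8.4333 [ 0.54416103 -0.08644835  0.20290916]
gauge_center 0.11597441872442406 ((543.4186401367188, -85.94029235839844), (25.96558952331543, 26.26749610900879), 52.92176818847656)
wide_block_center 0.04260000429617762 ((542.8480224609375, -86.53897094726562), (90.8753433227539, 54.81747817993164), 6.674283504486084)
0.69 [324.928 232.272  25.472  37.92 ]
0.6 [297.728 199.584  34.496  26.208]
tight top ((551.6453857421875, 205.08151245117188), (55.27777099609375, 89.92839050292969), 75.3826904296875)
[[501.16153 189.68446]
 [588.17926 166.98997]
 [602.1293  220.47856]
 [515.1115  243.17305]]
```

View pics/c4.png

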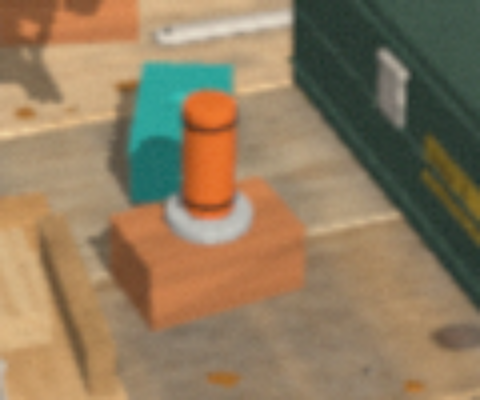

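The gauge stands home: the collar sits on the block at (210,215) in the crop and its top is at 0.116, as expected. Next is the small-holed block.

Call:
move_arm(jaw=[8.5, 8.5, 8.5, 8.5, 8.5, 8.5, 8.5, 8.5, 8.5, 8.5, 8.5, 8.5], dp=[[0.8, 1.7, 0], [1.5, 3.3, 0], [1.6, 3.4, 0], [1.6, 3.4, 0], [1.6, 3.4, 0], [1.6, 3.4, 0], [1.6, 3.4, 0], [1.2, 2.9, 0], [0.8, 1.8, 0], [0, 0, 0], [0, 0, 0], [0, 0, 0]], turn=[[0, 0, 0], [0, 0, 0], [0, 0, 0], [0, 0, 0], [0, 0, 0], [0, 0, 0], [0, 0, 0], [0, 0, 0], [0, 0, 0], [0, 0, -0.1], [0, 0, -0.1], [0, 0, 0]])

```text
time_s: 9.68
position: [0.5491, 0.2082, 0.1959]
tool_rot: [[-0.969, 0.248, -0.003], [0.248, 0.969, -0.001], [0.003, -0.001, -1.0]]
ft_force: [0.1, -0.1, 0.1]
grip_width: 0.085
gripper_force: 0.0
```

```bash
python3 - <<'E'
from h import *
cams.get_image('top')
s=observe(); print(s['time_s'],s['position'],np.round(s['tool_rot'],3).tolist())
w,dw=cams.get_image('wrist'); W=wcloud(dw.astype(float),s)
for r in cams.outline_of('wrist','tight_block_center')[:3]:
    t=W[r['mask']&(dw>0)]; t=t[abs(t[:,2]-.041)<.006]; rc=cv2.minAreaRect((t[:,:2]*1000).astype(np.float32)); print(r['p'],np.median(w[r['mask']],0),rc)
    print(totool(s,np.array([*rc[0],18])/1000-s['position']))
    if len(t): x,y=rc[0]
E
```

```text
9.7333 [0.5492041  0.20790678 0.19622428] [[-0.967, 0.254, -0.002], [0.254, 0.967, -0.0], [0.002, -0.001, -1.0]]
0.94 [ 24. 137. 127.] ((569.7765502929688, 30.470666885375977), (91.37948608398438, 55.60620880126953), 66.754150390625)
[ -6.53 -16.62  17.83]
0.74 [152.  89.  46.] ((550.8438110351562, 208.98947143554688), (53.95356750488281, 89.77735137939453), 75.32049560546875)
[-0.17  0.17 17.82]
```

Call:
move_arm(jaw=[8.5, 8.5, 8.5, 8.5, 8.5, 8.5, 8.5, 8.5, 8.5], dp=[[-0.17, 0.17, 1], [0, 0, 3], [0, 0, 3], [0, 0, 3], [0, 0, 3], [0, 0, 3], [0, 0, 1.8], [0, 0, 0.8], [0, 0, 0]], turn=[[0, 0, 0], [0, 0, 0], [0, 0, 0], [0, 0, 0], [0, 0, 0], [0, 0, 0], [0, 0, 0], [0, 0, 0], [0, 0, 0]])

```text
time_s: 10.58
position: [0.5507, 0.2087, 0.0094]
tool_rot: [[-0.967, 0.253, -0.004], [0.253, 0.967, -0.001], [0.004, -0.002, -1.0]]
ft_force: [-0.7, 0.4, 0.6]
grip_width: 0.085
gripper_force: 0.0
```

Call:
move_arm(jaw=[4.5, 4.5, 4.5, 4.5, 4.5, 4.5], dp=[[0, 0, 0], [0, 0, 0], [0, 0, 0], [0, 0, 0], [0, 0, 0], [0, 0, 0]], turn=[[0, 0, 0], [0, 0, 0], [0, 0, 0], [0, 0, 0], [0, 0, 0], [0, 0, 0]])

```text
time_s: 11.08
position: [0.5519, 0.2091, 0.012]
tool_rot: [[-0.968, 0.252, 0.001], [0.252, 0.968, 0.0], [-0.001, 0.0, -1.0]]
ft_force: [0.4, 0.4, 0.2]
grip_width: 0.0451
gripper_force: 0.0
```

The jaws closed to 45 mm with no force on a 54 mm block, so I'll look.

```bash
python3 - <<'E'
from h import *
s=observe(); print(s)
im,d=cams.get_image('side'); w,dw=cams.get_image('wrist')
a=cv2.resize(im[150:250,250:370,::-1],(480,400)); b=cv2.resize(w[...,::-1],(533,400))[:,:320]
b=cv2.resize(w[100:420,160:480,::-1],(320,320)); b=cv2.copyMakeBorder(b,0,80,0,0,0)
cv2.imwrite('pics/c5.png',np.hstack([a,b]))
E
```

```text
{'time_s': 11.0833, 'q': array([ 9.26561260e+00,  3.63241805e+01,  8.19831395e+01, -1.49118334e-03,
        6.16441328e+01, -6.61325140e+01]), 'qvel': array([ 0.03425502,  0.30164819,  0.17908193,  0.05615242, -0.02577311,
       -0.06430313]), 'joint_efforts': array([-4.00920726e-04, -5.25142622e+01, -1.78636336e+01, -2.84462449e-04,
       -7.27372280e-04,  1.28344880e-03]), 'position': array([0.55194486, 0.20909085, 0.01199742]), 'tool_rot': array([[-9.67703713e-01,  2.52088911e-01,  8.39941321e-04],
       [ 2.52089091e-01,  9.67704023e-01,  1.13821994e-04],
       [-7.84121333e-04,  3.21886010e-04, -9.99999641e-01]]), 'ft_force': array([0.3732644 , 0.3611028 , 0.18197379]), 'wrist_torque': array([0.052519  , 0.02140669, 0.0126817 ]), 'gripper_force': 0.0, 'grip_width': 0.045058616971645114}
```

View pics/c5.png

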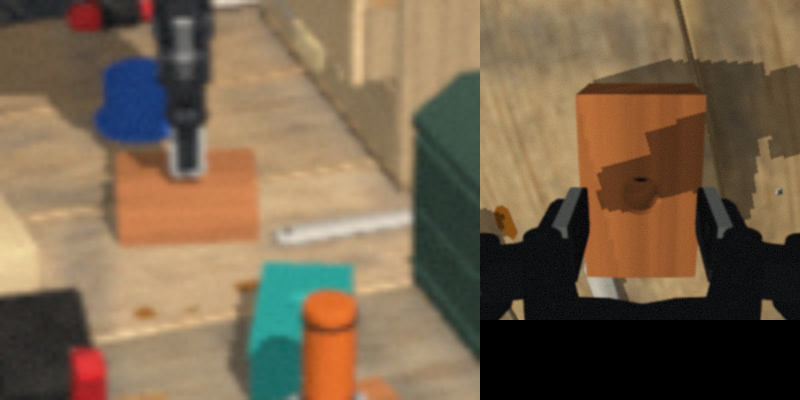

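```bash
python3 - <<'E'
from h import *
s=observe(); im,d=cams.get_image('side'); P=cloud('side',d); k,f=K('side')
def proj(p):
    c=k['view']@np.array([*p,1]); return k['cx']+f*c[0]/-c[2],k['cy']-f*c[1]/-c[2]
R=np.array(s['tool_rot']);t=np.array(s['position'])
for off in [(0,0,0),(0,-.0225,0),(0,.0225,0),(0,-.0225,-.02),(0,-.027,0)]: p=t+R@np.array(off); print(off,np.round(p,3),np.round(proj(p),1))
for v in range(178,208,3): print(v,np.round(P[v,297],3),im[v,297])
w,dw=cams.get_image('wrist'); W=wcloud(dw.astype(float),s); T=(W-t)@R
for v,u in [(290,250),(300,240),(310,232),(290,398),(300,405),(320,410),(270,300),(350,290)]: print(v,u,np.round(T[v,u],3),np.round(W[v,u],3))
r=[r for r in cams.outline_of('wrist','tight_block_center') if np.median(w[r['mask']],0)[0]>100][0]
q=W[r['mask']]; q=q[abs(q[:,2]-.041)<.01]; print(r['p'],len(q),np.median(q,0),cv2.minAreaRect((q[:,:2]*1000).astype(np.float32)))
E
```

```text
(0, 0, 0) [0.552 0.209 0.012] [296.7 200.8]
(0, -0.0225, 0) [0.546 0.187 0.012] [297.  205.1]
(0, 0.0225, 0) [0.558 0.231 0.012] [296.4 196.7]
(0, -0.0225, -0.02) [0.546 0.187 0.032] [296.7 198.3]
(0, -0.027, 0) [0.545 0.183 0.012] [297. 206.]
178 [0.541 0.158 0.104] [58 64 63]
181 [0.541 0.158 0.096] [39 34 36]
184 [0.545 0.175 0.079] [33 39 38]
187 [0.545 0.177 0.069] [47 50 49]
190 [0.544 0.176 0.062] [44 45 48]
193 [0.546 0.183 0.049] [130 127 122]
196 [0.547 0.187 0.038] [183 115  71]
199 [0.545 0.181 0.033] [203 129  81]
202 [ 0.235 -0.945  0.68 ] [209 134  84]
205 [0.545 0.183 0.014] [206 130  80]
290 250 [ 0.01  -0.028 -0.048] [0.535 0.185 0.059]
300 240 [ 0.006 -0.032 -0.048] [0.538 0.179 0.06 ]
310 232 [ 0.006 -0.033 -0.058] [0.537 0.178 0.069]
290 398 [-0.015  0.044  0.012] [0.577 0.247 0.   ]
300 405 [ 0.007  0.033 -0.049] [0.554 0.243 0.061]
320 410 [ 0.01   0.029 -0.072] [0.549 0.24  0.084]
270 300 [ 0.012 -0.009 -0.03 ] [0.537 0.203 0.041]
350 290 [-0.029 -0.015 -0.029] [0.576 0.187 0.041]
0.67 21270 [0.54179058 0.21049917 0.04135196] ((551.55224609375, 208.77684020996094), (54.57206344604492, 91.12307739257812), 75.32496643066406)
```

The fingers have closed just above the block: the tips sit at about z = 0.045 although the TCP reads 0.012. The real fingertips are therefore about 33 mm short of the stated TCP. I'll raise, open and verify that offset against the background.

Call:
move_arm(jaw=[4.5, 4.5, 4.5, 8.5, 8.5, 8.5, 8.5, 8.5], dp=[[0, 0, -1.5], [0, 0, -2], [0, 0, -2.5], [0, 0, 0], [0, 0, 0], [0, 0, 0], [0, 0, 0], [0, 0, 0]], turn=[[0, 0, 0], [0, 0, 0], [0, 0, 0], [0, 0, 0], [0, 0, 0], [0, 0, 0], [0, 0, 0], [0, 0, 0]])

```text
time_s: 12.0
position: [0.5513, 0.209, 0.0705]
tool_rot: [[-0.968, 0.252, -0.002], [0.252, 0.968, -0.0], [0.002, -0.001, -1.0]]
ft_force: [0.3, 0.2, 1.0]
grip_width: 0.0852
gripper_force: 0.0
```

```bash
python3 - <<'E'
from h import *
s=observe(); im,d=cams.get_image('side'); P=cloud('side',d)
R=np.array(s['tool_rot']);t=np.array(s['position']); T=(P-t)@R; print(t,s['grip_width'])
m=(abs(T[...,0])<.025)&(abs(T[...,1])<.07)&(P[...,2]>.05)&(d>0)
q=T[m]
for y0 in np.arange(-.07,.07,.01):
    a=q[(q[:,1]>=y0)&(q[:,1]<y0+.01)]
    if len(a): print(round(y0,2),len(a),'max tool z',np.round(np.sort(a[:,2])[-3:],3))
cv2.imwrite('pics/c6.png',cv2.resize(im[100:250,230:390,::-1],None,fx=4,fy=4))
E
```

```text
[0.55126126 0.20895222 0.07052714] 0.08516071323356389
-0.07 681 max tool z [-0.088 -0.083 -0.07 ]
-0.06 194 max tool z [-0.05 -0.05 -0.05]
-0.05 122 max tool z [-0.048 -0.048 -0.048]
-0.04 659 max tool z [-0.108 -0.106 -0.102]
-0.03 158 max tool z [-0.123 -0.12  -0.117]
-0.02 28 max tool z [-0.129 -0.127 -0.125]
-0.01 1 max tool z [-0.141]
0.0 17 max tool z [-0.137 -0.136 -0.136]
0.01 18 max tool z [-0.137 -0.135 -0.135]
0.02 6 max tool z [-0.334 -0.333 -0.33 ]
0.03 29 max tool z [-0.065 -0.063 -0.06 ]
0.04 42 max tool z [-0.059 -0.058 -0.058]
0.05 6 max tool z [-0.328 -0.325 -0.325]
```

View pics/c6.png

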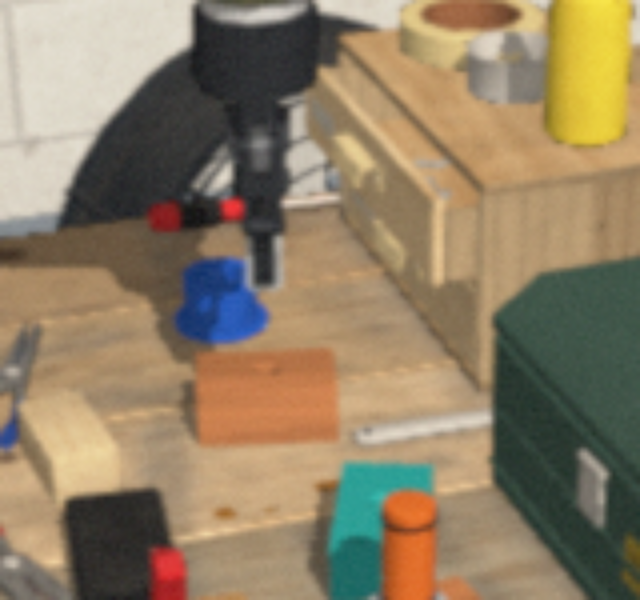

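The open tips are 48 mm behind the stated TCP, so the offset is about 35 mm plus the 13 mm swing. I'll descend to TCP z ≈ -0.025, which puts the closed tips about 12 mm above the table.

Call:
move_arm(jaw=[8.5, 8.5, 8.5, 8.5, 8.5, 8.5, 8.5], dp=[[0, 0, 1.5], [0, 0, 2], [0, 0, 2], [0, 0, 1.6], [0, 0, 1.2], [0, 0, 0.6], [0, 0, 0.4]], turn=[[0, 0, 0], [0, 0, 0], [0, 0, 0], [0, 0, 0], [0, 0, 0], [0, 0, 0], [0, 0, 0]])

```text
time_s: 12.63
position: [0.5514, 0.209, -0.0225]
tool_rot: [[-0.968, 0.252, -0.002], [0.252, 0.968, -0.0], [0.001, -0.001, -1.0]]
ft_force: [-0.5, -0.2, 0.4]
grip_width: 0.085
gripper_force: 0.0
```

Call:
move_arm(jaw=[4.5, 4.5, 4.5, 4.5, 4.5, 4.5], dp=[[0, 0, 0], [0, 0, 0], [0, 0, 0], [0, 0, 0], [0, 0, 0], [0, 0, 0]], turn=[[0, 0, 0], [0, 0, 0], [0, 0, 0], [0, 0, 0], [0, 0, 0], [0, 0, 0]], force=50)

```text
time_s: 13.13
position: [0.5523, 0.2092, -0.0205]
tool_rot: [[-0.968, 0.252, 0.002], [0.252, 0.968, 0.0], [-0.002, 0.001, -1.0]]
ft_force: [-1.1, 0.0, 6.0]
grip_width: 0.0534
gripper_force: 54.5
```

The block is gripped at 53.4 mm. I'll lift it and carry it high over the gauge towards the tray.

Call:
move_arm(jaw=[4.5, 4.5, 4.5, 4.5, 4.5, 4.5, 4.5, 4.5, 4.5, 4.5, 4.5, 4.5], dp=[[0, 0, -1], [0, 0, -1.8], [0, 0, -2.4], [0, 0, -2.8], [0, 0, -2.8], [0, 0, -2.8], [0, 0, -2.4], [0, 0, -1.2], [0, 0, 0], [0, 0, 0], [0, 0, 0], [0, 0, 0]], turn=[[0, 0, 0], [0, 0, 0], [0, 0, 0], [0, 0, 0], [0, 0, 0], [0, 0, 0], [0, 0, 0], [0, 0, 0], [0, 0, 0], [0, 0, 0], [0, 0, 0], [0, 0, 0]])

```text
time_s: 14.13
position: [0.551, 0.2089, 0.1491]
tool_rot: [[-0.968, 0.252, -0.003], [0.252, 0.968, -0.001], [0.003, -0.001, -1.0]]
ft_force: [0.7, -0.3, -2.2]
grip_width: 0.0528
gripper_force: 53.8
```

```bash
python3 - <<'E'
from h import *
s=observe(); im,d=cams.get_image('side'); P=cloud('side',d)
for r in cams.outline_of('side','tight_block_center')[:3]:
    q=P[r['mask']&(d>0)]; print(r['p'],np.round(np.array(r['box'])*[640,480,640,480]),np.median(im[r['mask']],0),np.percentile(q,[3,97],axis=0).round(3).tolist())
print(s['position'],s['q'])
E
```

```text
0.94 [294. 139.  40.  22.] [191. 121.  75.] [[0.504, 0.172, 0.169], [0.587, 0.23, 0.209]]
0.78 [326. 231.  26.  36.] [ 44. 155. 143.] [[0.53, -0.012, 0.005], [0.601, 0.069, 0.041]]
[0.55102556 0.20890579 0.1490669 ] [ 9.26342348e+00  2.78234275e+01  7.21572240e+01 -3.81895033e-03
  8.01875106e+01 -6.61383352e+01]
```

The block hangs level between z = 0.169 and 0.209, clear of the gauge (0.116). I'll carry it across.

Call:
move_arm(jaw=[4.5, 4.5, 4.5, 4.5, 4.5, 4.5, 4.5, 4.5, 4.5, 4.5, 4.5, 4.5], dp=[[-0.2, -1.2, 0], [-0.4, -2.2, 0], [-0.6, -3, 0], [-0.6, -3, 0], [-0.6, -3, 0], [-0.6, -3, 0], [-0.6, -3, 0], [-0.6, -3, 0], [-0.6, -3, 0], [-0.6, -3, 0], [-0.6, -3, 0], [-0.6, -3, 0]], turn=[[0, 0, 0], [0, 0, 0], [0, 0, 0], [0, 0, 0], [0, 0, 0], [0, 0, 0], [0, 0, 0], [0, 0, 0], [0, 0, 0], [0, 0, 0], [0, 0, 0], [0, 0, 0]])

```text
time_s: 15.23
position: [0.5306, -0.1328, 0.1503]
tool_rot: [[-0.968, 0.252, -0.001], [0.252, 0.968, 0.0], [0.001, -0.0, -1.0]]
ft_force: [0.9, -0.5, -2.5]
grip_width: 0.0532
gripper_force: 53.7
```

Call:
move_arm(jaw=[4.5, 4.5, 4.5, 4.5, 4.5, 4.5, 4.5, 4.5, 4.5, 4.5, 4.5, 4.5], dp=[[-0.6, -3, 0], [-0.6, -3, 0], [-0.6, -3, 0], [-0.6, -3, 0], [-0.6, -3, 0], [-0.6, -2.6, 0], [-0.4, -2.0, 0], [-0.3, -1.2, 0], [0, 0, 0], [0, 0, 0], [0, 0, 0], [0, 0, 0]], turn=[[0, 0, 0], [0, 0, 0], [0, 0, 0], [0, 0, 0], [0, 0, 0], [0, 0, 0], [0, 0, 0], [0, 0, 0], [0, 0, -0.1], [0, 0, -0.1], [0, 0, 0], [0, 0, 0]])

```text
time_s: 16.23
position: [0.5204, -0.3426, 0.1503]
tool_rot: [[-0.998, 0.057, -0.0], [0.057, 0.998, 0.0], [0.0, 0.0, -1.0]]
ft_force: [0.2, 0.6, -2.4]
grip_width: 0.0531
gripper_force: 53.7
```

```bash
python3 - <<'E'
from h import *
s=observe(); w,dw=cams.get_image('wrist'); W=wcloud(dw.astype(float),s); print(s['time_s'],s['position'],np.round(s['tool_rot'],3).tolist(),s['q'][5],s['grip_width'])
for r in cams.outline_of('wrist','reject_tray')[:1]:
    q=W[r['mask']&(dw>0)]; a=q[abs(q[:,2]-.027)<.006]; b=q[q[:,2]<.012]
    print(r['p'],cv2.minAreaRect((a[:,:2]*1000).astype(np.float32)),'floor',cv2.minAreaRect((b[:,:2]*1000).astype(np.float32)))
for r in cams.outline_of('wrist','tight_block_center')[:2]:
    q=W[r['mask']&(dw>0)]; print(r['p'],np.median(w[r['mask']],0),np.percentile(q,[3,50,97],axis=0).round(3).tolist())
im,d=cams.get_image('top'); P=cloud('top',d)
for q in ['gauge_center','wide_block_center']:
  for r in cams.outline_of('top',q)[:1]: print(q,np.median(P[r['mask']],0))
E
```

```text
16.2333 [ 0.52043973 -0.34261797  0.15032805] [[-0.998, 0.057, -0.0], [0.057, 0.998, 0.0], [0.0, 0.0, -1.0]] -130.94045162044958 0.05313660617257444
0.62 ((509.3829040527344, -371.0109558105469), (153.73373413085938, 160.54397583007812), 4.987198829650879) floor ((510.6250915527344, -374.4051208496094), (160.89710998535156, 175.6784210205078), 5.39980936050415)
0.75 [11. 66. 62.] [[0.528, -0.011, 0.004], [0.541, -0.006, 0.025], [0.551, -0.001, 0.042]]
0.68 [158.  93.  47.] [[0.474, -0.367, 0.186], [0.504, -0.342, 0.212], [0.548, -0.316, 0.213]]
gauge_center [ 0.53812607 -0.08588348  0.06605592]
wide_block_center [ 0.53046492 -0.09005909  0.03890563]
```

Call:
move_arm(jaw=[4.5, 4.5, 4.5, 4.5, 4.5, 4.5, 4.5, 4.5, 4.5, 4.5, 4.5, 4.5], dp=[[-0.2, -1.4, 0], [-0.16, -1.4, 0], [0, 0, 1.2], [0, 0, 2.2], [0, 0, 2.6], [0, 0, 2.6], [0, 0, 2.6], [0, 0, 2.2], [0, 0, 1.5], [0, 0, 0.9], [0, 0, 0.5], [0, 0, 0]], turn=[[0, 0, 0], [0, 0, 0], [0, 0, 0], [0, 0, 0], [0, 0, 0], [0, 0, 0], [0, 0, 0], [0, 0, 0], [0, 0, 0], [0, 0, 0], [0, 0, 0], [0, 0, 0]])

```text
time_s: 17.53
position: [0.5226, -0.3709, -0.013]
tool_rot: [[-0.998, 0.055, -0.001], [0.055, 0.998, 0.001], [0.001, 0.001, -1.0]]
ft_force: [0.2, 0.2, -2.7]
grip_width: 0.053
gripper_force: 53.7
```

Call:
move_arm(jaw=[4.5, 4.5, 4.5], dp=[[0, 0, 0.15], [0, 0, 0.12], [0, 0, 0]], turn=[[0, 0, 0], [0, 0, 0], [0, 0, 0]])

```text
time_s: 17.78
position: [0.523, -0.3713, -0.0145]
tool_rot: [[-0.998, 0.055, 0.001], [0.055, 0.998, -0.001], [-0.001, -0.001, -1.0]]
ft_force: [-0.2, 0.3, -1.7]
grip_width: 0.0527
gripper_force: 53.7
```

Call:
move_arm(jaw=[5.8, 6.5, 7.5, 8, 8, 8, 8, 8, 8, 8, 8, 8], dp=[[0, 0, 0], [0, 0, 0], [0, 0, 0], [0, 0, 0], [0, 0, 0], [0, 0, -1], [0, 0, -2], [0, 0, -3], [0, 0, -3], [0, 0, -3], [0, 0, -2.5], [0, 0, -1]], turn=[[0, 0, 0], [0, 0, 0], [0, 0, 0], [0, 0, 0], [0, 0, 0], [0, 0, 0], [0, 0, 0], [0, 0, 0], [0, 0, 0], [0, 0, 0], [0, 0, 0], [0, 0, 0]])

```text
time_s: 18.78
position: [0.5236, -0.372, 0.1448]
tool_rot: [[-0.998, 0.055, 0.005], [0.055, 0.998, -0.005], [-0.005, -0.005, -1.0]]
ft_force: [-0.0, -0.1, 0.1]
grip_width: 0.0801
gripper_force: 0.0
```

```bash
python3 - <<'E'
from h import *
for i in range(4): cams.get_image('top')
s=observe(); w,dw=cams.get_image('wrist'); W=wcloud(dw.astype(float),s); print(s['time_s'],s['position'],s['grip_width'])
for r in cams.outline_of('wrist','tight_block_center')[:2]:
    q=W[r['mask']&(dw>0)]; q=q[q[:,2]>.035]; print(r['p'],np.median(w[r['mask']],0),np.percentile(q,[3,50,97],axis=0).round(3).tolist(),cv2.minAreaRect((q[:,:2]*1000).astype(np.float32)))
im,d=cams.get_image('side'); cv2.imwrite('pics/c7.png',cv2.resize(im[180:440,260:480,::-1],None,fx=2.2,fy=2.2))
E
```

```text
18.9833 [ 0.52221033 -0.37061662  0.13854958] 0.07996532537024185
0.91 [157.  92.  47.] [[0.479, -0.397, 0.044], [0.518, -0.371, 0.045], [0.564, -0.345, 0.047]] ((522.2686767578125, -371.10504150390625), (54.732845306396484, 89.75750732421875), 86.8897705078125)
```

View pics/c7.png

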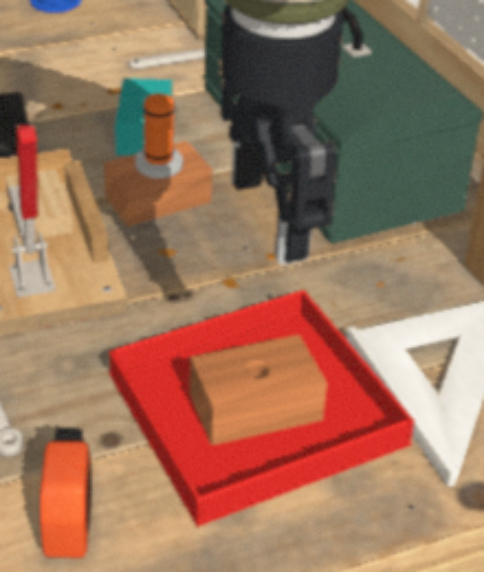

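The small-holed block lies flat in the tray at (258,388). The gauge stands in the wide block at (160,150), and the gripper is clear of both.

```bash
python3 -c "
from rig import ticket; print(ticket.close_job())"
```

```text
the job is handed in; nothing more can be done
None
```

I handed the job in at about 19 s of the 58 s limit: in the last camera check the gauge stood fully home in the wide-holed block and the small-holed block lay flat in the red tray, both let go; no verdict was returned.

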